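Refit a chassis closing plate under the lapped cover and hold it

TASK

Refit the aluminium closing plate on the open grey instrument chassis: first lift the screw canister off the plate and stand it upright on the bare bench beside the foam pad, let go. Then pick up the plate and tuck its far edge, the one away from its handle, fully under the overhanging lip of the hinged rear cover without lifting that cover, plate square and centred on the chassis, and press it down flat so that the brass contact strip along the front is squeezed home. Finish while still holding it pressed flat, as if someone else were about to drive the screws, and leave everything else on the bench where it is.

Things in the scene. Friction and masses are not known exactly. Their poses are not given: they have to be found in the camera images.
- chassis: open grey steel chassis fixed to the bench, 245 x 170 x 70 mm. Origin on the bench under the centre of the plate's place; x points from its front panel (blue display, towards the robot) to its hinged rear cover, z up. Flat flanges, top at z 70 mm, run along the front (x -60 to -32) and both sides (18 mm wide); a cross ledge, also z 70, runs from x 13 to 63 and ends at an upstand (z 74.5)
- seat (a point): point on the chassis where the centre of the plate's underside belongs: chassis x 0, y 0, z 70 mm, chassis axes. Seated, the plate lies flat on flanges and ledge, its tail flush with the front wall, its far edge at x 60
- lip_edge (a point): middle of the lower front edge of the rear cover's overhanging lip, cover shut: chassis x 40, y 0, z 78 mm, chassis axes. The slot under the lip is 8 mm high (z 70 to 78); the seated plate reaches 20 mm under it. The cover sheet is 2.5 mm thick, top at z 80.5
- cover (a joint): hinge of the dark slate rear cover (145 x 170 mm, 0.4 kg, hinge at chassis x 185, shut by its weight only): 0 shut, grows as the lip is lifted (0.01 rad is 1.45 mm at the lip)
- gasket (a joint): compression in m of the sprung brass contact strip (130 mm long in y, 8 mm wide, at chassis x -46 on the front flange): 0 free, standing 4 mm above the flange; 0.004 when squeezed level with it by the flat plate. It pushes back with 4.5 N at 0 and 10.5 N at 0.004, more than the plate weighs
- plate_handle (a point): centre of the plate's black handle bar: 90 mm long along plate y, 10 mm wide (x), 12 mm high (32 to 44 mm above the plate's underside), on posts at y +-40 mm. It lies 38 mm above the underside and 30 mm from the plate's centre towards the tail (-x). Plate axes
- plate_edge (a point): middle of the plate's far (leading) edge, half-way through its 4 mm thickness; 90 mm along plate x from the handle centre and 36 mm below it; plate axes
- canister_bow (a point): centre of the top bar of the bow of the screw canister: a round 8 mm bar, its straight top 36 mm long along the canister's y, 33 mm free under it, 111 mm above the can's foot
- canister_foot (a point): centre of the underside of the screw canister; canister axes, z up
- plate: aluminium closing plate, loose, flat, 120 (x) x 160 (y) x 4 mm, about 0.24 kg with its handle; origin at the centre of its underside, x points to the far edge that goes under the lip, z up. At the start it lies on a black foam pad
- canister: screw canister: closed steel can, 60 mm diameter, blue lid 63 mm diameter, 74 mm high without the bow, about 0.3 kg, standing on the plate; origin at the centre of its underside
- pad: black foam pad 130 x 170 x 25 mm fixed to the bench, on which the plate lies at the start; origin at the centre of its underside. The bench between its edge away from the chassis (in y) and 100 mm further out is clear
- multimeter: bystander: red multimeter 160 x 78 x 40 mm lying flat; origin centre of its underside
- solder_reel: bystander: reel of solder, 54 mm diameter, 36 mm high; origin centre of its underside
- flux_bottle: bystander: amber bottle, 40 mm diameter, 100 mm high; origin centre of its underside
- screwdriver: bystander: screwdriver lying on the bench between pad and chassis; origin near its middle
- spare_board: bystander: green circuit board 100 x 80 x 13 mm; origin centre of its underside
- cutters: bystander: blue-handled side cutters, 130 mm long, 12 mm high; origin near their middle
- parts_box: bystander: open white box 90 x 110 x 35 mm; origin centre of its underside
Things that resemble listed ones, but are neither listed nor needed, are in the scene too. There is more than one size of the pad; the job needs the larger. Several things have the shape of the canister; the one meant has the colours described above.

How it is judged:
On the way, in this order (a step that is already met when the one before it is completed fails the run):
1. the screw canister stands upright on the bench and is let go (height (world z) of canister_foot below 0.006 m and horizontal distance between canister_foot and pad below 0.3 m and angle between canister_foot's own z axis and vertical below 0.1 rad and linear speed of canister below 0.03 m/s and contact force between canister and the fingers below 0.1 N), for 0.2 s.
2. the plate's far edge has gone in under the lip of the rear cover (x of plate_edge in the frame of chassis above 0.044 m and z of plate_edge in the frame of chassis between 0.068 and 0.078 m and y of plate_edge in the frame of chassis between -0.02 and 0.02 m), for 0.1 s.
At the end, for the whole second after the job is handed in: Canister upright on the bench within 0.3 m of the pad, released. Plate flat (0.03 rad) on the chassis, far edge at least 12 mm under the lip, within 7 mm of centre and 0.06 rad of square; brass strip squeezed over 3 mm, cover not lifted (0.012 rad), gripper still pressing on it (2 N), all still (all of step 1 and x of plate_edge in the frame of chassis between 0.052 and 0.066 m and y of plate_edge in the frame of chassis between -0.007 and 0.007 m and z of plate_edge in the frame of chassis between 0.069 and 0.0745 m and angle between the z axis of plate and the z axis of chassis, either way round below 0.03 rad and angle between the x axis of plate and the x axis of chassis, either way round below 0.06 rad and value of joint gasket above 0.003 m and value of joint cover below 0.012 rad and contact force between plate and the fingers above 2 N and linear speed of plate below 0.02 m/s); the arm keeps its last pose, push and grip.
It fails at once if the rear cover is lifted (more than about 3.5 mm at its lip) (value of joint cover above 0.025 rad).
It fails at once if the canister is tipped (angle between canister_foot's own z axis and vertical above 0.6 rad).
It fails at once if the canister is dropped onto the bench (height (world z) of canister_foot below 0.03 m and linear speed of canister above 0.9 m/s).
It fails at once if another thing on the bench is pushed out of its place (more than 30 mm) (distance of any of multimeter, solder_reel, flux_bottle, screwdriver, spare_board, parts_box, cutters from where it was at the start of the episode above 0.03 m).
It also fails if it takes over 58 s, if anything falls off the work surface, if the arm or the gripper's body presses on something with over 40 N, if the wrist force passes 120 N, or if a joint passes its speed limit or range.

ROBOT

A 6-joint arm with a two-finger parallel gripper is mounted at the origin on the work surface. World frame = base frame: x ahead of the robot, y to its left, z up, the work surface at z = 0. Lengths are in m, angles in rad, forces in N, time in s.
With the tool pointing down it reaches from about 0.375 to 0.9 m from the base axis. Payload 3.1 kg.
Tool frame: the origin (TCP) lies between the finger pads; the fingertips stand 17 mm ahead of it and the grasp point (between the pads) lies 2 mm behind it (robot.nose_length is the distance from the TCP to the fingertips, in m); z points along the fingers, y is the line along which they close (so a half turn about z gives the same grasp; the last joint's range is limited). The gripper opens to 87 mm and grips with 3 to 60 N. Pads are 19 mm wide; open, the fingers measure 117 mm over their backs; the gripper's body (75 mm by 190 mm) begins 51 mm behind the grasp point.
Start: joints at [-1.284, 0.527, 1.433, -0, 1.181, -0.178], TCP at [0.281, -0.558, 0.24] pointing down, gripper open.
Joint ranges: [-3.08, 3.08], [-0.75, 2.2], [0.22, 2.44], [-1.43, 4.57], [0, 2.65], [-2.85, 2.85]. Speed limits (rad/s): [2.79, 2.79, 3.14, 3.14, 3.14, 3.14].

INTERFACE

Orientations are given as a unit quaternion [x, y, z, w].
In Python, from rig import robot, cams gives the robot as it stands.
- The arm moves only by the shell command python3 -m pendant 'ROWS' [FORCE]. ROWS is JSON, a list of rows, each an object with "jaw": the opening, from 0 (shut) to 1 (fully open); "linear": the shift along the tool's x, y, z in cm, a list of three; "twist": the turn about the tool's z in degrees. A call has 1 to 12 rows; each row shifts and turns the commanded pose from where the row before left it, along the tool's axes as they then stand; what a row does not reach is not made up. A row lasts 1/12 s, in which the tool goes at most 41.7 mm and 7.16 degrees, less where a joint would pass 70% of its speed; a pose out of reach is approached as far as the arm can. A call is refused whole if a number of a shift passes 4.17 or a number of a turn 7.16, either way. A call with a gripper value outside its range is refused whole. The fingers move at their own pace and stop on an object; FORCE is the grip in N (left out, the last holds). Time passes only in rows, so rows that do not move let the fingers close. It gives the time, the measured TCP pose, the force, the opening and the grip force at its end, in the units of the state.
- robot.get_obs(): the state, without advancing time (a new reading comes with each control period).
- cams.camera(name): name is "scene" or "top" or "wrist"; returns a dict with "color" (420x560x3 uint8, blue, green, red), "depth" (420x560 float32, m along the optical axis (not along the pixel's ray), 0 where there is no reading), "fov_y" (degrees; the focal length in pixels is half the picture's height over the tangent of half this angle, whatever the lens; pixels are square), "cx", "cy" (the principal point, pixels), "view" (4x4, takes a point from world to camera coordinates). Camera axes: x right, y down, z forward; pixel columns grow to the right and rows downward; lengths in m; the calibration is good to about 2 mm. The wrist camera is an equidistant fisheye: a pixel r from the principal point sees the ray r / f radians off the axis. A picture is of the moment at which its call begins.
- robot.hand_in(): hands the job in; it is judged then, once.
The state is a dict: "time": time; "q": joint angles; "joint_velocities": joint speeds; "joint_torque": joint torques, N m; "position": TCP position; "tool_rot": TCP orientation; "ft_force": force on the tool from outside, world axes, zero at the start; "moment": the same for the moment, N m; "grip_width": finger opening in m; "grip_force": force on a finger pad.
Only numpy, scipy, OpenCV 4.12 (cv2) and the standard library are available. Lean on these libraries where they do the work, as an engineer would, in place of code of your own. Each camera call takes 0.05 s, during which the arm holds its last target. There are 200 camera calls.

## Working session

There is one attempt and no reset: what is moved stays moved. The work goes in short steps, Python scripts to look and compute and a shell command to move; the robot and the scene stay as the last step left them, time stands still between calls to the robot, and variables do not carry over. Pictures are saved under pics/ and viewed, at most 13 in all, crops included, and the job is handed in when it is done.

```bash
ls; mkdir -p pics; cat > h.py <<'E'
import numpy as np, cv2
from rig import robot, cams
from scipy.spatial.transform import Rotation as R
def cloud(c):
    h,w=c["depth"].shape; f=h/2/np.tan(np.radians(c["fov_y"])/2)
    v,u=np.mgrid[:h,:w]; d=c["depth"]
    P=np.stack([(u-c["cx"])/f*d,(v-c["cy"])/f*d,d],-1)
    V=np.array(c["view"]); return (P-V[:3,3])@V[:3,:3]
def get(n):
    c=cams.camera(n); np.savez(f"{n}.npz",**c); return c
E
python3 - <<'E'
from h import *
for n in("scene","top"):
    c=get(n); cv2.imwrite(f"pics/{n}0.png",c["color"]); print(n,c["fov_y"],c["cx"],c["cy"],np.round(c["view"],3).tolist())
o=robot.get_obs();print(o["position"],o["tool_rot"],o["ft_force"],o["time"])
E
```

```text
pics
scene 53.30488231495203 280.2476121371782 218.5401074610548 [[0.759, 0.65, -0.015, -0.406], [0.392, -0.476, -0.787, -0.136], [-0.519, 0.592, -0.617, 1.435], [0.0, 0.0, 0.0, 1.0]]
top 51.397355018527044 276.55642506083456 202.4813010657187 [[0.028, -1.0, -0.008, -0.04], [-0.999, -0.028, -0.046, 0.54], [0.045, 0.009, -0.999, 1.271], [0.0, 0.0, 0.0, 1.0]]
[ 0.2805682  -0.55778976  0.23867674] [ 9.73002015e-01  2.30794593e-01 -4.63665109e-05 -9.65594893e-04] [ 0.89814463  0.46721755 -0.20853343] 0.1
```

View pics/top0.png

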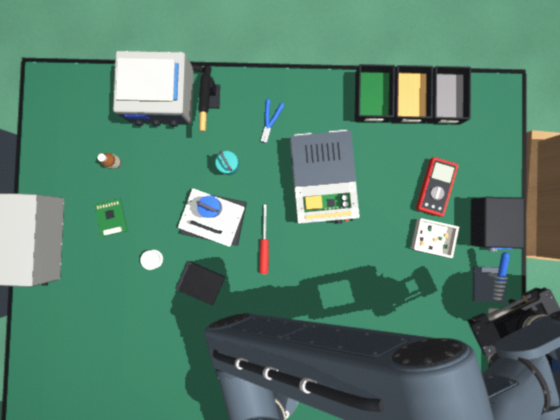

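View pics/scene0.png

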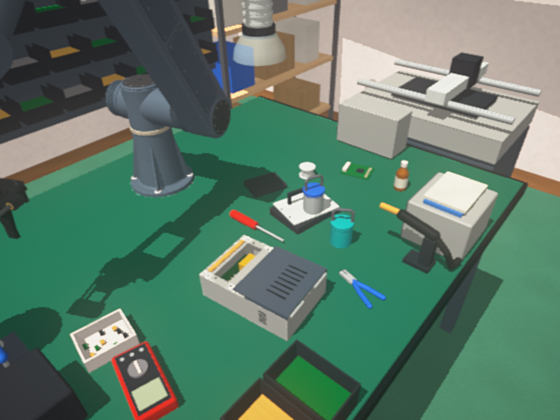

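Candidates for the canister in the top view are the blue-lidded can on the plate at (209,207) and an all-teal can at (227,162). The description points to the first. For the pad, the larger one is under the plate at (212,217) and the small one is at (200,282). The chassis is at (325,175). I'll measure these and check with a close crop.

```bash
cat > m.py <<'E'
from h import *
def rect(P,name):
    r=cv2.minAreaRect((P[:,:2]*1000).astype(np.float32)); print(name,len(P),np.round(r[0],1),np.round(r[1],1),round(r[2],1),"z",np.round(np.percentile(P[:,2],[5,50,95])*1000,1)); return r
C={n:dict(np.load(n+".npz")) for n in("scene","top")}
cl={n:cloud(C[n]) for n in C}
hs={n:cv2.cvtColor(C[n]["color"],cv2.COLOR_BGR2HSV) for n in C}
E
python3 - <<'E'
from m import *
for n in C:
    P=cl[n];H=hs[n]
    print(n)
    c=C[n];pr=None
    # regions by world coordinates via top approx
    b=[(P[...,0]>.25)&(P[...,0]<.75)]
    if n=="top":
        print("plate px",np.round(P[217,190],3),np.round(P[207,209],3),"chassis",np.round(P[165,325],3),np.round(P[205,325],3))
    def m(x0,x1,y0,y1,z0,z1): return (P[...,0]>x0)&(P[...,0]<x1)&(P[...,1]>y0)&(P[...,1]<y1)&(P[...,2]>z0)&(P[...,2]<z1)
    np.save(n+"_P.npy",P)
    pl=m(.2,.6,.05,.4,.022,.036)&(H[...,2]>120)&(H[...,1]<70); rect(P[pl],"plate")
    cv=m(.3,.8,-.3,.05,.072,.09); rect(P[cv],"chassis>72")
    ch=m(.3,.8,-.3,.05,.05,.09); rect(P[ch],"chassis>50")
    lid=m(.2,.6,.05,.4,.085,.16)&(H[...,0]>100)&(H[...,0]<125)&(H[...,1]>120); rect(P[lid],"lid")
    bow=m(.2,.6,.05,.4,.125,.16); rect(P[bow],"bow")
    hd=m(.2,.6,.05,.4,.05,.075)&(H[...,2]<80); rect(P[hd],"handle")
c=C["top"]["color"]
A=cv2.resize(c[120:300,170:370],None,fx=4,fy=3.3,interpolation=cv2.INTER_CUBIC); cv2.imwrite("pics/crop.png",cv2.resize(c[125:275,165:365],(800,600),interpolation=cv2.INTER_CUBIC))
E
```

```text
scene
plate 973 [436.8 207.5] [189.8 308.5] 55.6 z [24.9 28.4 34.3]
chassis>72 3900 [ 644.  -167.5] [286.3 203.7] 4.8 z [74.  79.8 81.9]
chassis>50 5831 [ 644.7 -191.1] [295.1 247.2] 6.2 z [57.5 78.9 81.6]
lid 244 [524.7 160.4] [60.2 61.5] 36.3 z [ 93.9 101.7 104.5]
bow 71 [525.  160.1] [58.9  8.8] 64.6 z [126.  139.  143.5]
handle 47 [462.9 150.7] [45.4  7.7] 71.1 z [57.8 66.4 69.3]
top
plate px [0.491 0.225 0.027] [0.518 0.152 0.144] chassis [ 0.646 -0.158  0.084] [ 0.537 -0.168  0.012]
plate 1867 [432.1 205.6] [186.4 308.1] 55.2 z [25.  29.9 34.6]
chassis>72 3740 [ 640.  -193.2] [285.7 247.6] 6.9 z [73.1 80.7 84.9]
chassis>50 4745 [ 637.9 -192.9] [305.7 247.6] 6.6 z [67.9 79.7 84.6]
lid 321 [521.7 160.2] [55.1 58.2] 1.8 z [ 99.7 103.9 107.6]
bow 69 [520.6 161.3] [59.3  7.8] 66.3 z [135.5 142.6 147.6]
handle 12 [463.9 169.1] [80.8  2.7] 72.0 z [67.5 71.4 73.2]
```

View pics/crop.png

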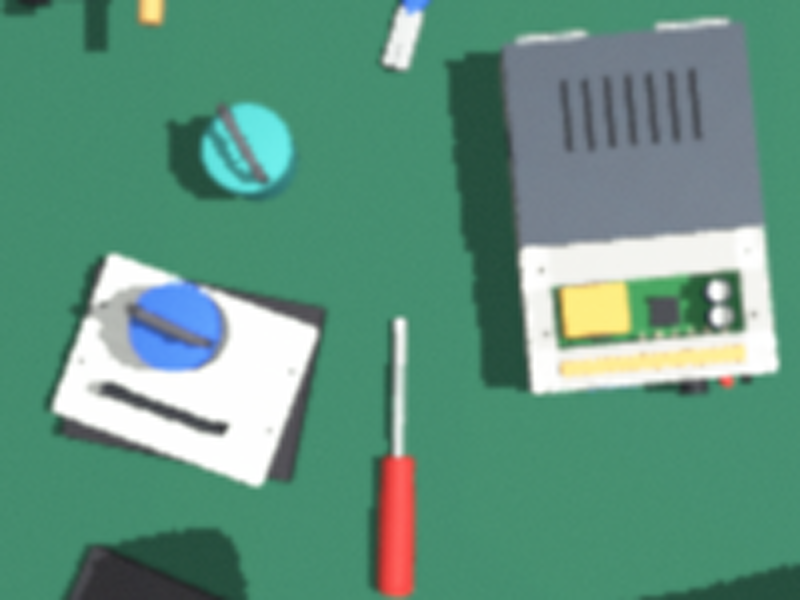

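The crop confirms it: the blue lid with its bow is at crop (175,327) on the plate, and the handle is at (160,408) on the tail side. The teal can at (248,148) is the decoy. Next are the precise poses.

```bash
cat > p.py <<'E'
from m import *
def onplane(n,px,z):
    c=C[n];V=c["view"];f=210/np.tan(np.radians(c["fov_y"])/2)
    px=np.asarray(px,float).reshape(-1,2)
    d=np.c_[(px-[c["cx"],c["cy"]])/f,np.ones(len(px))]@V[:3,:3]; o=-V[:3,:3].T@V[:3,3]
    return (o+d*((z-o[2])/d[:,2])[:,None])[:,:2]
def comp(n,mask,x,y):
    k,l,s,ce=cv2.connectedComponentsWithStats(mask.astype(np.uint8),connectivity=4)
    P=cl[n]; 
    best=[i for i in range(1,k) if s[i,4]>15]
    d=[np.hypot(*(np.median(P[l==i][:,:2],0)-[x,y])) for i in best]
    return l==best[int(np.argmin(d))]
def poly(n,mask,z,name):
    c=max(cv2.findContours(mask.astype(np.uint8),cv2.RETR_EXTERNAL,cv2.CHAIN_APPROX_NONE)[0],key=len)
    q=onplane(n,c[:,0],z)*1000; r=cv2.minAreaRect(q.astype(np.float32)); print(n,name,mask.sum(),np.round(r[0],1),np.round(r[1],1),round(r[2],1)); return r
def box(P,x0,x1,y0,y1,z0,z1): return (P[...,0]>x0)&(P[...,0]<x1)&(P[...,1]>y0)&(P[...,1]<y1)&(P[...,2]>z0)&(P[...,2]<z1)
E
python3 - <<'E'
from p import *
for n in C:
    P=cl[n];H=hs[n];S,Vv=H[...,1],H[...,2]
    poly(n,comp(n,box(P,.38,.62,.05,.26,.018,.045)&(S<60)&(Vv>110),.49,.16),.029,"plate")
    poly(n,comp(n,box(P,.38,.62,.05,.26,.045,.08)&(Vv<90),.465,.165),.069,"handle")
    cv=box(P,.5,.85,-.3,-.02,.07,.095)&(Vv<170)&(Vv>60)&(S>20)&(S<90)
    poly(n,cv2.morphologyEx(comp(n,cv,.68,-.15).astype(np.uint8),cv2.MORPH_CLOSE,np.ones((5,5))),.0805,"cover")
    poly(n,comp(n,box(P,.5,.85,-.3,-.02,.058,.095),.64,-.16),.072,"chassis all")
    poly(n,comp(n,box(P,.4,.62,.05,.26,.09,.115)&(H[...,0]>100)&(S>120),.52,.16),.103,"lid")
    poly(n,comp(n,box(P,.4,.62,.05,.26,.125,.16),.52,.16),.140,"bow")
    st=comp(n,box(P,.45,.62,-.3,-.05,.06,.085)&(H[...,0]>15)&(H[...,0]<35)&(S>70),.51,-.18)
    poly(n,st,.074,"strip")
    print(H[160:200:20,325] if n=="top" else "")
E
```

```text
scene plate 947 [498.7 161.3] [167.2 124.6] 70.7
scene handle 62 [465.3 140. ] [24.6 66.4] 0.9
scene cover 3584 [ 669.  -153.9] [146.4 175.2] 6.7
scene chassis all 5329 [ 621.9 -157.4] [249.5 186.9] 6.8
scene lid 241 [530.8 152.8] [60.  70.8] 38.1
scene bow 71 [528.9 151.2] [63.2 32.4] 62.2
scene strip 207 [ 511.3 -172.2] [ 13.9 130.7] 7.0

top plate 1826 [492.1 163.9] [166.6 127.3] 71.8
top handle 45 [464.3 171.7] [86.4  4.9] 71.9
top cover 3088 [ 665.4 -151. ] [143.3 170.6] 6.9
top chassis all 4462 [ 617.6 -157.3] [250.1 172.3] 6.8
top lid 318 [521.6 159.9] [54.7 57.6] 1.6
top bow 69 [520.3 160.4] [59.5  8. ] 66.5
top strip 147 [ 507.5 -168.9] [  9.3 126.4] 7.0
[[106  43 138]
 [107  41 143]]
```

```bash
cat > go.py <<'E'
import sys
from h import *
# go.py x y z yaw_of_tool_y : remaining shift in tool axes (cm) and twist
def todo(x,y,z,yy):
    o=robot.get_obs(); M=R.from_quat(o["tool_rot"]).as_matrix()
    d=M.T@(np.array([x,y,z])-o["position"]); cur=np.degrees(np.arctan2(M[1,1],M[0,1]))
    tw=-((yy-cur+90)%180-90)
    print("t",round(o["time"],2),"pos",np.round(o["position"],4),"yawy",round(cur,2),"tilt",round(np.degrees(np.arccos(-M[2,2])),2),"todo cm",np.round(d*100,2),"twist",round(tw,2),"F",np.round(o["ft_force"],1),"w",round(o["grip_width"],4),"gf",np.round(o["grip_force"],1),"q6",round(o["q"][5],2))
if __name__=="__main__": todo(*map(float,sys.argv[1:]))
E
r='{"jaw":0.6,"linear":[2.8,-2.77,0],"twist":0}'
python3 -m pendant '[{"jaw":0.6,"linear":[2.8,-2.77,0],"twist":0},{"jaw":0.6,"linear":[2.8,-2.77,0],"twist":0},{"jaw":0.6,"linear":[2.8,-2.77,0],"twist":0},{"jaw":0.6,"linear":[2.8,-2.77,0],"twist":0},{"jaw":0.6,"linear":[2.8,-2.77,0],"twist":0},{"jaw":0.6,"linear":[2.8,-2.77,0],"twist":0},{"jaw":0.6,"linear":[2.8,-2.77,0],"twist":0},{"jaw":0.6,"linear":[2.8,-2.77,0],"twist":0},{"jaw":0.6,"linear":[2.8,-2.77,0],"twist":0},{"jaw":0.6,"linear":[2.8,-2.77,0],"twist":0},{"jaw":0.6,"linear":[2.8,-2.77,0],"twist":0},{"jaw":0.6,"linear":[2.8,-2.77,0],"twist":0}]'
python3 go.py .523 .159 .22 -23.7
```

```text
time: 1.1
position: [0.4316, -0.1085, 0.2394]
tool_rot: [0.973, 0.231, -0.0, -0.0]
ft_force: [1.2, 0.1, -0.6]
grip_width: 0.0522
grip_force: 0.0
t 1.1 pos [ 0.4316 -0.1085  0.2394] yawy -63.33 tilt 0.02 todo cm [ 20.17 -19.81   1.95] twist -39.63 F [ 1.2  0.1 -0.6] w 0.0522 gf 0.0 q6 0.61
```

```bash

python3 -m pendant '[{"jaw":0.6,"linear":[2.88,-2.83,0.28],"twist":0},{"jaw":0.6,"linear":[2.88,-2.83,0.28],"twist":0},{"jaw":0.6,"linear":[2.88,-2.83,0.28],"twist":0},{"jaw":0.6,"linear":[2.88,-2.83,0.28],"twist":0},{"jaw":0.6,"linear":[2.88,-2.83,0.28],"twist":0},{"jaw":0.6,"linear":[2.88,-2.83,0.28],"twist":0},{"jaw":0.6,"linear":[2.88,-2.83,0.28],"twist":0},{"jaw":0.6,"linear":[0,0,0],"twist":-6.6},{"jaw":0.6,"linear":[0,0,0],"twist":-6.6},{"jaw":0.6,"linear":[0,0,0],"twist":-6.6},{"jaw":0.6,"linear":[0,0,0],"twist":-6.6},{"jaw":0.6,"linear":[0,0,0],"twist":-6.6}]' >/dev/null
python3 -m pendant '[{"jaw":0.6,"linear":[0,0,0],"twist":-6.6},{"jaw":0.6,"linear":[0,0,0],"twist":0},{"jaw":0.6,"linear":[0,0,0],"twist":0}]'
python3 - <<'E'
from go import *
todo(.523,.159,.138,-23.7)
c=get("wrist"); cv2.imwrite("pics/w1.png",c["color"]); print(c["fov_y"],c["cx"],c["cy"])
E
```

```text
time: 2.35
position: [0.5225, 0.157, 0.2197]
tool_rot: [0.838, 0.546, -0.0, -0.0]
ft_force: [0.4, -0.8, 0.5]
grip_width: 0.0524
grip_force: 0.0
t 2.35 pos [0.5225 0.157  0.2197] yawy -23.88 tilt 0.04 todo cm [ 0.2  -0.03  8.17] twist -0.18 F [ 0.4 -0.8  0.5] w 0.0524 gf 0.0 q6 0.5
65.70646984690485 277.513711255593 207.65318137250392
```

View pics/w1.png

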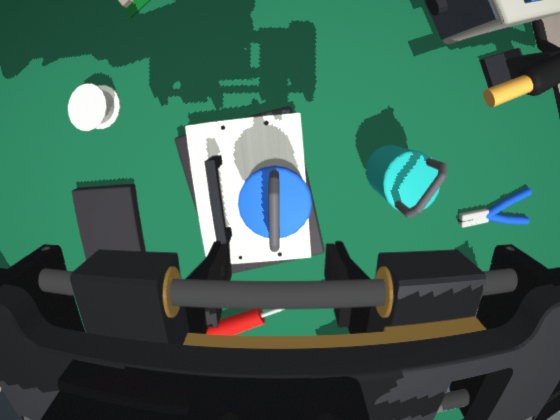

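The bow is vertical at (274,180–245), between the fingers (columns 215 and 340) and aligned with them. I'll cast rays to refine its position.

```bash
cat > w.py <<'E'
from h import *
def fish(c,px,z):
    f=210/np.tan(np.radians(float(c["fov_y"]))/2); p=np.asarray(px,float).reshape(-1,2)-[c["cx"],c["cy"]]
    r=np.linalg.norm(p,axis=1)+1e-9; t=r/f
    d=np.c_[p/r[:,None]*np.sin(t)[:,None],np.cos(t)]; V=np.array(c["view"]); d=d@V[:3,:3]; o=-V[:3,:3].T@V[:3,3]
    return (o+d*((z-o[2])/d[:,2])[:,None])
E
python3 - <<'E'
from w import *
c=dict(np.load("wrist.npz"));H=cv2.cvtColor(c["color"],cv2.COLOR_BGR2HSV);d=c["depth"]
f=210/np.tan(np.radians(float(c["fov_y"]))/2)
print("bow depth",d[195:235:8,274],"lid",d[200,255])
m=np.zeros(d.shape,np.uint8); m[160:260,235:315]=(d[160:260,235:315]<d[200,255]-.015)&(d[160:260,235:315]>0)
v,u=np.nonzero(m); q=fish(c,np.c_[u,v],.140)*1000; r=cv2.minAreaRect(q[:,:2].astype(np.float32)); print("bow",r,len(u))
lid=((H[...,0]>100)&(H[...,0]<125)&(H[...,1]>150)); lid[:160]=0;lid[245:]=0
cc=max(cv2.findContours(lid.astype(np.uint8),0,1)[0],key=len); q=fish(c,cc[:,0],.103)*1000; print("lid",cv2.minEnclosingCircle(q[:,:2].astype(np.float32)))
print("camz",(-np.array(c["view"])[:3,:3].T@np.array(c["view"])[:3,3]))
w=(H[...,1]<60)&(H[...,2]>120);w[:100]=0;w[270:]=0;w[:,:180]=0;w[:,320:]=0
cc=max(cv2.findContours(w.astype(np.uint8),0,1)[0],key=len); q=fish(c,cc[:,0],.029)*1000; print("plate",cv2.minAreaRect(q[:,:2].astype(np.float32)))
E
```

```text
bow depth [0.22793669 0.22857192 0.2310915  0.2319956  0.2336672 ] lid 0.27196127
bow ((522.0556030273438, 164.2794189453125), (61.79595184326172, 7.965892314910889), 66.22126007080078) 878
lid ((521.30419921875, 161.76031494140625), 31.16181182861328)
camz [0.55338749 0.22751527 0.36507139]
plate ((492.0645446777344, 163.25445556640625), (162.65318298339844, 122.42566680908203), 71.62466430664062)
```

```bash

python3 -m pendant '[{"jaw":0.6,"linear":[0.35,-0.2,2.0],"twist":0},{"jaw":0.6,"linear":[0,0,2.0],"twist":0},{"jaw":0.6,"linear":[0,0,2.0],"twist":0},{"jaw":0.6,"linear":[0,0,1.2],"twist":0},{"jaw":0.6,"linear":[0,0,1.0],"twist":0},{"jaw":0.6,"linear":[0,0,0],"twist":0},{"jaw":0,"linear":[0,0,0],"twist":0},{"jaw":0,"linear":[0,0,0],"twist":0},{"jaw":0,"linear":[0,0,0],"twist":0},{"jaw":0,"linear":[0,0,0],"twist":0},{"jaw":0,"linear":[0,0,0],"twist":0},{"jaw":0,"linear":[0,0,0],"twist":0}]' 30
python3 go.py .54 .29 .2 -23.7
```

```text
time: 3.4
position: [0.5226, 0.1611, 0.1385]
tool_rot: [0.837, 0.547, 0.0, 0.0]
ft_force: [0.8, -0.1, -0.1]
grip_width: 0.0203
grip_force: 0.0
t 3.4 pos [0.5226 0.1611 0.1385] yawy -23.72 tilt 0.06 todo cm [12.5  -3.59 -6.15] twist -0.02 F [ 0.8 -0.1 -0.1] w 0.0203 gf 0.0 q6 0.51
```

```bash

python3 -m pendant '[{"jaw":0,"linear":[0,0,0],"twist":0},{"jaw":0,"linear":[0,0,0],"twist":0},{"jaw":0,"linear":[0,0,0],"twist":0},{"jaw":0,"linear":[0,0,0],"twist":0},{"jaw":0,"linear":[0,0,-0.5],"twist":0},{"jaw":0,"linear":[0,0,-1],"twist":0},{"jaw":0,"linear":[0,0,-1.5],"twist":0},{"jaw":0,"linear":[0,0,-1],"twist":0},{"jaw":0,"linear":[0,0,-0.5],"twist":0},{"jaw":0,"linear":[0,0,0],"twist":0}]' 30
python3 go.py .535 .291 .183 -23.7
```

```text
time: 4.23
position: [0.5234, 0.1612, 0.1846]
tool_rot: [0.837, 0.547, 0.002, 0.001]
ft_force: [0.4, 0.0, -3.0]
grip_width: 0.0067
grip_force: 30.0
t 4.23 pos [0.5234 0.1612 0.1846] yawy -23.71 tilt 0.2 todo cm [12.36 -4.16  0.16] twist -0.01 F [ 0.4  0.  -3. ] w 0.0067 gf 30.0 q6 0.51
```

```bash

python3 -m pendant '[{"jaw":0,"linear":[0.8,-0.27,0],"twist":0},{"jaw":0,"linear":[1.6,-0.54,0],"twist":0},{"jaw":0,"linear":[2.2,-0.74,0],"twist":0},{"jaw":0,"linear":[2.2,-0.74,0],"twist":0},{"jaw":0,"linear":[2.2,-0.74,0],"twist":0},{"jaw":0,"linear":[1.6,-0.54,0],"twist":0},{"jaw":0,"linear":[1.2,-0.4,0],"twist":0},{"jaw":0,"linear":[0.6,-0.2,0.5],"twist":0},{"jaw":0,"linear":[0,0,1.5],"twist":0},{"jaw":0,"linear":[0,0,1.8],"twist":0},{"jaw":0,"linear":[0,0,1.5],"twist":0},{"jaw":0,"linear":[0,0,0.7],"twist":0}]' >/dev/null
python3 go.py .535 .291 .1095 -23.7
python3 -m pendant '[{"jaw":0,"linear":[0,0,0.5],"twist":0},{"jaw":0,"linear":[0,0,0.3],"twist":0},{"jaw":0,"linear":[0,0,0.3],"twist":0},{"jaw":0,"linear":[0,0,0.1],"twist":0},{"jaw":0,"linear":[0,0,0.1],"twist":0},{"jaw":0,"linear":[0,0,0],"twist":0}]'
```

```text
t 5.23 pos [0.5322 0.2904 0.1201] yawy -23.73 tilt 0.31 todo cm [0.17 0.23 1.06] twist -0.03 F [-1.2  0.8 -3.2] w 0.0068 gf 30.0 q6 0.73
time: 5.73
position: [0.5344, 0.2914, 0.1104]
tool_rot: [0.837, 0.547, 0.0, 0.0]
ft_force: [-0.4, 0.4, -3.6]
grip_width: 0.0066
grip_force: 30.0
```

Still carrying the weight, so I go down in small steps until the force changes.

```bash

python3 -m pendant '[{"jaw":0,"linear":[0,0,0.1],"twist":0},{"jaw":0,"linear":[0,0,0.1],"twist":0},{"jaw":0,"linear":[0,0,0],"twist":0}]'
python3 -m pendant '[{"jaw":0,"linear":[0,0,0.05],"twist":0},{"jaw":0,"linear":[0,0,0],"twist":0}]'
```

```text
time: 5.98
position: [0.5344, 0.2917, 0.109]
tool_rot: [0.837, 0.547, 0.001, 0.0]
ft_force: [-1.0, 0.4, 1.8]
grip_width: 0.0068
grip_force: 30.0
time: 6.15
position: [0.5345, 0.2918, 0.109]
tool_rot: [0.837, 0.547, 0.001, 0.0]
ft_force: [-1.4, 0.3, 6.3]
grip_width: 0.007
grip_force: 30.0
```

```bash

python3 -m pendant '[{"jaw":0.6,"linear":[0,0,0],"twist":0},{"jaw":0.6,"linear":[0,0,0],"twist":0},{"jaw":0.6,"linear":[0,0,0],"twist":0},{"jaw":0.6,"linear":[0,0,0],"twist":0},{"jaw":0.6,"linear":[0,0,0],"twist":0},{"jaw":0.6,"linear":[0,0,-1],"twist":0},{"jaw":0.6,"linear":[0,0,-2],"twist":0},{"jaw":0.6,"linear":[0,0,-3],"twist":0},{"jaw":0.6,"linear":[0,0,-3],"twist":0},{"jaw":0.6,"linear":[0,0,-1],"twist":0},{"jaw":0.6,"linear":[0,0,0],"twist":0}]'
python3 - <<'E'
from go import *
todo(.464,.1725,.061,-18.4)
c=get("top"); cv2.imwrite("pics/t2.png",cv2.resize(c["color"][100:310,90:370],(800,600)))
E
```

```text
time: 7.07
position: [0.5362, 0.2922, 0.2113]
tool_rot: [0.837, 0.547, 0.004, 0.001]
ft_force: [0.1, -0.4, -0.3]
grip_width: 0.052
grip_force: 0.0
t 7.07 pos [0.5362 0.2922 0.2113] yawy -23.71 tilt 0.46 todo cm [-13.94  -1.89  14.94] twist -5.31 F [ 0.1 -0.4 -0.3] w 0.052 gf 0.0 q6 0.73
```

View pics/t2.png

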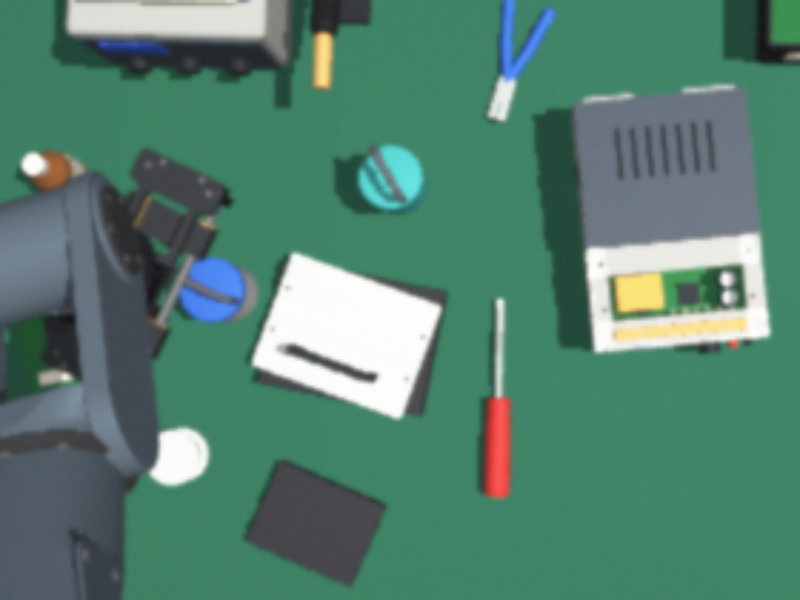

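The canister stands at crop (212,290), left of the pad, and the plate at (347,335) is now bare. I'll re-measure the plate, handle and chassis from this unobstructed view.

```bash
python3 - <<'E'
from p import *
n="top";P=cl[n];H=hs[n];S,Vv=H[...,1],H[...,2]
poly(n,comp(n,box(P,.38,.62,.05,.26,.018,.045)&(S<60)&(Vv>110),.49,.16),.029,"plate")
hd=np.zeros(S.shape,bool); hd[215:240,185:226]=Vv[215:240,185:226]<80
poly(n,hd,.069,"handle")
cv=box(P,.5,.85,-.3,-.02,.07,.095)&(Vv<170)&(Vv>60)&(S>20)&(S<90)
poly(n,cv2.morphologyEx(comp(n,cv,.68,-.15).astype(np.uint8),cv2.MORPH_CLOSE,np.ones((5,5))),.0805,"cover")
E
```

```text
top plate 2281 [491.9 163.3] [165.9 127.2] 73.2
top handle 61 [464.3 171.7] [86.4  4.9] 71.9
top cover 3099 [ 667.  -150.7] [146.4 170.6] 6.8
```

```bash

python3 -m pendant '[{"jaw":0.6,"linear":[-2.79,-0.38,0],"twist":0},{"jaw":0.6,"linear":[-2.79,-0.38,0],"twist":0},{"jaw":0.6,"linear":[-2.79,-0.38,0],"twist":0},{"jaw":0.6,"linear":[-2.79,-0.38,0],"twist":0},{"jaw":0.6,"linear":[-2.79,-0.38,1],"twist":0},{"jaw":0.6,"linear":[0,0,2.5],"twist":-5.6},{"jaw":0.6,"linear":[0,0,3],"twist":0},{"jaw":0.6,"linear":[0,0,3],"twist":0},{"jaw":0.6,"linear":[0,0,0],"twist":0}]' >/dev/null
python3 - <<'E'
from go import *
from w import fish
todo(.464,.172,.061,-18)
c=get("wrist");g=cv2.cvtColor(c["color"],cv2.COLOR_BGR2GRAY); cv2.imwrite("pics/w3.png",c["color"])
E
```

```text
t 7.87 pos [0.4554 0.1701 0.1068] yawy -18.16 tilt 0.83 todo cm [0.47 0.82 4.57] twist -0.16 F [-0.1 -0.2  0.6] w 0.0522 gf 0.0 q6 0.44
```

View pics/w3.png

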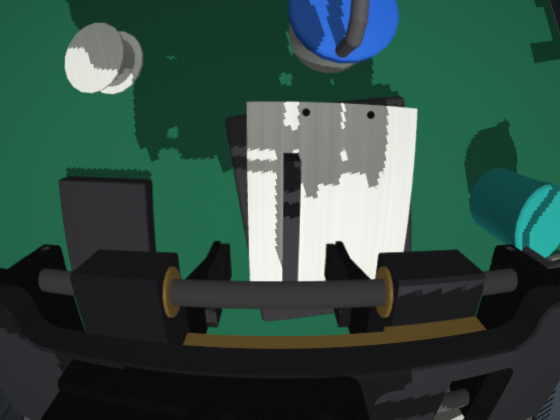

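The handle at columns 284–299 is parallel to the fingers and slightly right of the gap centre (~278), which matches the computed +0.8 cm in y. I move onto it, descend and grip.

```bash
python3 - <<'E'
from w import *
c=dict(np.load("wrist.npz"));print(np.round(fish(c,[(291.5,153),(291.5,200),(291.5,240)],.069)*1000,1))
E
python3 -m pendant '[{"jaw":0.6,"linear":[0.47,0.82,0],"twist":0},{"jaw":0.6,"linear":[0,0,0],"twist":0},{"jaw":0.6,"linear":[0,0,0],"twist":0}]' >/dev/null; python3 go.py .464 .172 .061 -18
```

```text
[[479.1 220.2  69. ]
 [470.8 194.   69. ]
 [463.3 169.9  69. ]]
t 8.17 pos [0.472  0.1736 0.1139] yawy -18.1 tilt 0.26 todo cm [-0.41 -0.73  5.29] twist -0.1 F [0.2 0.7 0.3] w 0.0522 gf 0.0 q6 0.45
```

```bash

python3 -m pendant '[{"jaw":0.5,"linear":[-0.35,-0.72,0],"twist":0},{"jaw":0.5,"linear":[0,0,2],"twist":0},{"jaw":0.5,"linear":[0,0,2],"twist":0},{"jaw":0.5,"linear":[0,0,1],"twist":0},{"jaw":0.5,"linear":[0,0,0.3],"twist":0},{"jaw":0.5,"linear":[0,0,0],"twist":0},{"jaw":0.5,"linear":[0,0,0],"twist":0}]'
python3 go.py .4645 .173 .061 -18
```

```text
time: 8.75
position: [0.4621, 0.1722, 0.06]
tool_rot: [0.81, 0.587, 0.0, 0.0]
ft_force: [-0.0, -0.3, -0.4]
grip_width: 0.0435
grip_force: 0.0
t 8.75 pos [0.4621 0.1722 0.06  ] yawy -18.11 tilt 0.04 todo cm [ 0.15  0.2  -0.1 ] twist -0.11 F [-0.  -0.3 -0.4] w 0.0435 gf 0.0 q6 0.45
```

```bash

python3 -m pendant '[{"jaw":0.5,"linear":[0.15,0.2,0],"twist":0},{"jaw":0,"linear":[0,0,0],"twist":0},{"jaw":0,"linear":[0,0,0],"twist":0},{"jaw":0,"linear":[0,0,0],"twist":0},{"jaw":0,"linear":[0,0,0],"twist":0},{"jaw":0,"linear":[0,0,0],"twist":0},{"jaw":0,"linear":[0,0,0],"twist":0},{"jaw":0,"linear":[0,0,0],"twist":0},{"jaw":0,"linear":[0,0,0],"twist":0},{"jaw":0,"linear":[0,0,0],"twist":0}]' 50
python3 go.py .4645 .173 .2 -18
```

```text
time: 9.58
position: [0.4642, 0.1729, 0.0595]
tool_rot: [0.81, 0.587, -0.0, -0.0]
ft_force: [0.4, 0.4, 1.3]
grip_width: 0.0093
grip_force: 50.0
t 9.58 pos [0.4642 0.1729 0.0595] yawy -18.12 tilt 0.0 todo cm [  0.02   0.02 -14.05] twist -0.12 F [0.4 0.4 1.3] w 0.0093 gf 50.0 q6 0.45
```

```bash

python3 -m pendant '[{"jaw":0,"linear":[0,0,-0.5],"twist":0},{"jaw":0,"linear":[0,0,-1.5],"twist":0},{"jaw":0,"linear":[0,0,-2.5],"twist":0},{"jaw":0,"linear":[0,0,-3],"twist":0},{"jaw":0,"linear":[0,0,-2.5],"twist":0},{"jaw":0,"linear":[-0.8,0.35,-1],"twist":0},{"jaw":0,"linear":[-1.6,0.7,0],"twist":0},{"jaw":0,"linear":[-2.4,1.05,0],"twist":0},{"jaw":0,"linear":[-3.2,1.4,0],"twist":0},{"jaw":0,"linear":[-3.2,1.4,0],"twist":0},{"jaw":0,"linear":[-3.2,1.4,0],"twist":0},{"jaw":0,"linear":[-3.2,1.4,0],"twist":0}]' 55 >/dev/null
python3 go.py .4982 -.1716 .17 -18.1
python3 -m pendant '[{"jaw":0,"linear":[-3.2,1.4,0],"twist":0},{"jaw":0,"linear":[-3.2,1.4,0],"twist":0},{"jaw":0,"linear":[-3.2,1.4,0],"twist":0},{"jaw":0,"linear":[-2,0.88,0],"twist":0},{"jaw":0,"linear":[-1.2,0.52,0],"twist":-3},{"jaw":0,"linear":[0,0,0],"twist":-5},{"jaw":0,"linear":[0,0,0],"twist":-6},{"jaw":0,"linear":[0,0,0],"twist":-6},{"jaw":0,"linear":[0,0,0],"twist":-5},{"jaw":0,"linear":[0,0,0],"twist":0},{"jaw":0,"linear":[0,0,0],"twist":0}]' >/dev/null
python3 go.py .4982 -.1716 .13 6.85
```

```text
t 10.58 pos [ 0.4815 -0.0201  0.1686] yawy -18.09 tilt 0.13 todo cm [-13.88   6.29  -0.14] twist 0.01 F [ 1.7 -0.3 -2.4] w 0.0094 gf 55.0 q6 0.04
t 11.5 pos [ 0.4953 -0.1575  0.1687] yawy 6.74 tilt 0.11 todo cm [-1.44  0.13  3.86] twist -0.11 F [-0.3 -0.  -2.7] w 0.0095 gf 55.0 q6 -0.64
```

```bash

python3 -m pendant '[{"jaw":0,"linear":[-0.7,0.06,1],"twist":0},{"jaw":0,"linear":[-0.74,0.07,1.3],"twist":0},{"jaw":0,"linear":[0,0,1],"twist":0},{"jaw":0,"linear":[0,0,0],"twist":0},{"jaw":0,"linear":[0,0,0],"twist":0}]' >/dev/null
python3 - <<'E'
from go import *
todo(.4982,-.1716,.13,6.85)
c=get("top"); s=get("scene"); w=get("wrist")
cv2.imwrite("pics/t4.png",np.hstack([cv2.resize(c["color"][110:260,270:380],(400,545)),cv2.resize(s["color"][190:340,160:350],(400,545))]))
cv2.imwrite("pics/w4.png",w["color"])
E
```

```text
t 11.92 pos [ 0.4982 -0.1711  0.1353] yawy 6.84 tilt 0.19 todo cm [-0.05 -0.01  0.53] twist -0.01 F [ 0.1 -0.2 -2.2] w 0.0096 gf 55.0 q6 -0.66
```

View pics/t4.png

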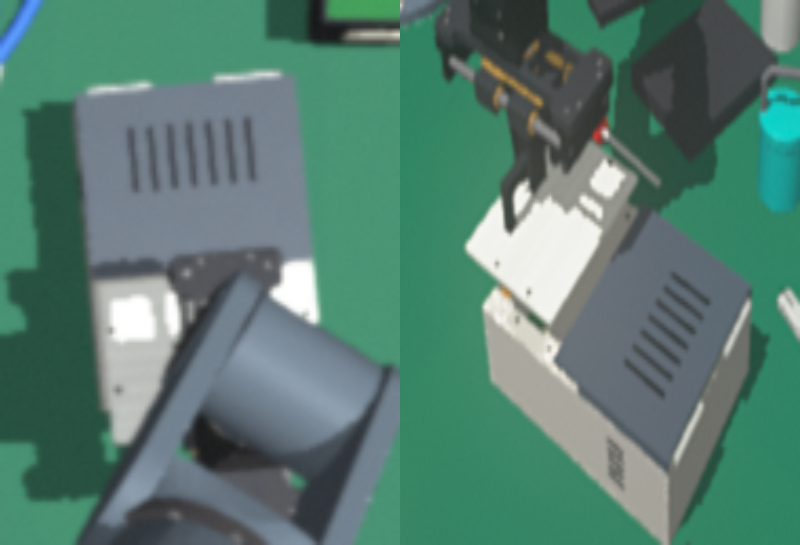

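View pics/w4.png

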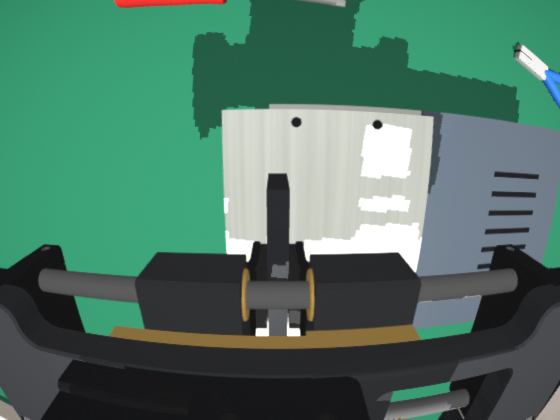

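Top view: plate over the open front bay, square to the cover. Wrist view: the plate's +y edge is at row ~112, its far edge at column ~432, and the cover's +y edge runs from (440,113) on to the right. Next I measure the plate and cover edges from the wrist depth, plus the top view.

```bash
cat > fit.py <<'E'
from p import *
def wcloud(c):
    f=210/np.tan(np.radians(float(c["fov_y"]))/2);v,u=np.mgrid[:420,:560];p=np.stack([u-c["cx"],v-c["cy"]],-1).astype(float)
    r=np.linalg.norm(p,axis=-1)+1e-9;t=r/f;V=np.array(c["view"])
    D=np.concatenate([p/r[...,None]*np.tan(t)[...,None],np.ones(r.shape+(1,))],-1)*c["depth"][...,None]
    return (D-V[:3,3])@V[:3,:3]
O=np.array([.5548,-.1648]);a=np.radians(6.85);E=np.array([[np.cos(a),np.sin(a)],[-np.sin(a),np.cos(a)]])
def fr(P): return np.concatenate([(P[...,:2]-O)@E.T,P[...,2:]],-1)
E
cat > rel.py <<'E'
from fit import *
C={n:dict(np.load(n+".npz")) for n in("scene","top","wrist")}
T=C["wrist"];K={"wrist":fr(wcloud(T)),"top":fr(cloud(C["top"])),"scene":fr(cloud(C["scene"]))}
import sys
zp=float(sys.argv[1])  # plate top z
mm=lambda v:np.round(np.asarray(v)*1000,1)
for n in K:
    q=K[n];x,y,z=q[...,0],q[...,1],q[...,2];H=cv2.cvtColor(C[n]["color"],cv2.COLOR_BGR2HSV);lt=(H[...,1]<60)&(H[...,2]>110)
    s=(abs(z-zp)<.012)&(abs(x)<.13)&(abs(y)<.11)&lt
    if s.sum()>50:
        print(n,"plate n",s.sum(),"z",mm(np.percentile(z[s],[10,50,90])))
        for yy in(.03,.05,-.05,-.03,.065):
            b=s&(abs(y-yy)<.006)
            if b.sum()>10: print("  y",yy,"xmin,max",mm(np.percentile(x[b],[1,99])))
        for xx in(-.06,-.04,-.02,0.0,.015):
            b=s&(abs(x-xx)<.006)
            if b.sum()>10: print("  x",xx,"ymin,max",mm(np.percentile(y[b],[1,99])))
    b=(abs(z-.0805)<.012)&(x>.02)&(x<.2)&(abs(y)<.11)&~lt&(H[...,1]<100)&(H[...,2]>60)
    if b.sum()>50: print(n,"cover z",mm(np.median(z[b])),"y at x=.06-.09",mm(np.percentile(y[b&(x>.05)&(x<.09)],[1,99])),"x at y~.06",mm(np.percentile(x[b&(abs(y-.065)<.008)],[1,99])))
E
python3 rel.py .105
```

```text
wrist plate n 27045 z [105.1 106.  106.8]
  y 0.03 xmin,max [-85.7  31.6]
  y 0.05 xmin,max [-85.7  31.4]
  y -0.05 xmin,max [-63.7 -49.8]
  y 0.065 xmin,max [-85.8  31.3]
  x -0.06 ymin,max [-61.8  80.3]
  x -0.04 ymin,max [-60.1  79.5]
  x -0.02 ymin,max [-1.5 79.7]
  x 0.0 ymin,max [-1.7 79.7]
  x 0.015 ymin,max [-2.  79.6]
wrist cover z 80.8 y at x=.06-.09 [-86.   83.2] x at y~.06 [45.7 52.1]
top plate n 818 z [102.6 105.4 108.5]
  y 0.03 xmin,max [-24.5  30.8]
  y 0.05 xmin,max [-59.2  32.3]
  y -0.05 xmin,max [ 9.1 19.6]
  y 0.065 xmin,max [-81.4  31. ]
  x -0.06 ymin,max [49.4 81.5]
  x -0.04 ymin,max [40.9 80.5]
  x -0.02 ymin,max [31.  80.5]
  x 0.0 ymin,max [-77.7  81.4]
  x 0.015 ymin,max [-76.9  79.9]
top cover z 81.4 y at x=.06-.09 [-85.   85.5] x at y~.06 [39.4 50.6]
scene plate n 1979 z [102.7 104.4 106.1]
  y 0.03 xmin,max [-56.9  36. ]
  y 0.05 xmin,max [-34.2  35.8]
  y -0.05 xmin,max [-83.4  35.7]
  y -0.03 xmin,max [-83.2  36.4]
  y 0.065 xmin,max [-32.7  36.5]
  x -0.06 ymin,max [-77.9  38. ]
  x -0.04 ymin,max [-78.2  36.4]
  x -0.02 ymin,max [-77.6  80.4]
  x 0.0 ymin,max [-78.2  79.9]
  x 0.015 ymin,max [-77.9  80.3]
scene cover z 79.9 y at x=.06-.09 [-85.5  86.5] x at y~.06 [ 27.6 185.2]
```

Plate is about 1 mm off in +y. The far edge is about 8 mm short of the lip, so descending is safe. I go down to the gasket and use its contact force to calibrate the height.

```bash

python3 -m pendant '[{"jaw":0,"linear":[-0.1,0,0.5],"twist":0},{"jaw":0,"linear":[0,0,0.8],"twist":0},{"jaw":0,"linear":[0,0,0.6],"twist":0},{"jaw":0,"linear":[0,0,0.3],"twist":0},{"jaw":0,"linear":[0,0,0],"twist":0},{"jaw":0,"linear":[0,0,0],"twist":0}]'
python3 -m pendant '[{"jaw":0,"linear":[0,0,0.2],"twist":0},{"jaw":0,"linear":[0,0,0],"twist":0},{"jaw":0,"linear":[0,0,0],"twist":0}]'
python3 -m pendant '[{"jaw":0,"linear":[0,0,0.1],"twist":0},{"jaw":0,"linear":[0,0,0],"twist":0},{"jaw":0,"linear":[0,0,0],"twist":0}]'
python3 -m pendant '[{"jaw":0,"linear":[0,0,0.1],"twist":0},{"jaw":0,"linear":[0,0,0],"twist":0},{"jaw":0,"linear":[0,0,0],"twist":0}]'
python3 go.py .4982 -.1726 .1055 6.85
```

```text
time: 12.57
position: [0.4991, -0.1724, 0.114]
tool_rot: [0.663, 0.748, -0.0, -0.0]
ft_force: [0.4, 0.5, -2.5]
grip_width: 0.0093
grip_force: 55.0
time: 12.82
position: [0.4993, -0.1725, 0.1125]
tool_rot: [0.663, 0.748, 0.0, 0.0]
ft_force: [0.6, -0.8, -2.3]
grip_width: 0.0094
grip_force: 55.0
time: 13.07
position: [0.4993, -0.1725, 0.1115]
tool_rot: [0.663, 0.748, -0.0, 0.0]
ft_force: [-0.4, -0.1, -2.3]
grip_width: 0.0094
grip_force: 55.0
time: 13.32
position: [0.4992, -0.1725, 0.1104]
tool_rot: [0.663, 0.748, -0.0, -0.0]
ft_force: [0.4, -0.1, -2.7]
grip_width: 0.0089
grip_force: 55.0
t 13.32 pos [ 0.4992 -0.1725  0.1104] yawy 6.89 tilt 0.01 todo cm [-0.   -0.11  0.49] twist 0.04 F [ 0.4 -0.1 -2.7] w 0.0089 gf 55.0 q6 -0.66
```

```bash

python3 -m pendant '[{"jaw":0,"linear":[0,0,0.1],"twist":0},{"jaw":0,"linear":[0,0,0],"twist":0},{"jaw":0,"linear":[0,0,0],"twist":0}]' | egrep 'posi|ft'
python3 -m pendant '[{"jaw":0,"linear":[0,0,0.1],"twist":0},{"jaw":0,"linear":[0,0,0],"twist":0},{"jaw":0,"linear":[0,0,0],"twist":0}]'| egrep 'posi|ft'
python3 -m pendant '[{"jaw":0,"linear":[0,0,0.1],"twist":0},{"jaw":0,"linear":[0,0,0],"twist":0},{"jaw":0,"linear":[0,0,0],"twist":0}]'| egrep 'posi|ft'
```

```text
position: [0.4993, -0.1725, 0.1094]
ft_force: [-0.2, 0.1, -2.5]
position: [0.4994, -0.1726, 0.1086]
ft_force: [-0.0, -0.7, -1.1]
position: [0.4994, -0.1726, 0.1078]
ft_force: [-1.0, 0.4, 2.9]
```

```bash

python3 -m pendant '[{"jaw":0,"linear":[0,0,0.1],"twist":0},{"jaw":0,"linear":[0,0,0],"twist":0},{"jaw":0,"linear":[0,0,0],"twist":0}]' | egrep 'posi|ft'
python3 -m pendant '[{"jaw":0,"linear":[0,0,0.05],"twist":0},{"jaw":0,"linear":[0,0,0],"twist":0},{"jaw":0,"linear":[0,0,0],"twist":0}]'| egrep 'posi|rot|ft'
python3 - <<'E'
from go import *
for n in("scene","top","wrist"): c=get(n)
s=dict(np.load("scene.npz"))["color"]; cv2.imwrite("pics/s5.png",cv2.resize(s[190:340,170:350],(720,600),interpolation=cv2.INTER_CUBIC))
E
python3 rel.py .076
```

```text
position: [0.4994, -0.1726, 0.1067]
ft_force: [-1.5, 0.9, 3.5]
position: [0.4993, -0.1726, 0.1061]
tool_rot: [0.663, 0.748, -0.0, 0.0]
ft_force: [-2.6, -0.0, 4.9]
wrist plate n 45012 z [74.8 76.2 81.1]
  y 0.03 xmin,max [-85.2 123.8]
  y 0.05 xmin,max [-85.2 124.8]
  y -0.05 xmin,max [-49.8  89.3]
  y 0.065 xmin,max [-85.3 126.1]
  x -0.06 ymin,max [-62.2  83.6]
  x -0.04 ymin,max [-61.2  83.3]
  x -0.02 ymin,max [-2.6 83.4]
  x 0.0 ymin,max [-2.8 83.5]
  x 0.015 ymin,max [-3.2 83.5]
wrist cover z 80.7 y at x=.06-.09 [-72.3  72.8] x at y~.06 [36.8 49.4]
top plate n 2592 z [74.1 79.7 83.8]
  y 0.03 xmin,max [-23.4 126.6]
  y 0.05 xmin,max [-60.3 124.8]
  y -0.05 xmin,max [  8.2 129.3]
  y -0.03 xmin,max [ 49.8 127.2]
  y 0.065 xmin,max [-78.8 128.4]
  x -0.06 ymin,max [48.7 85.1]
  x -0.04 ymin,max [41.5 83.6]
  x -0.02 ymin,max [13.7 84.7]
  x 0.0 ymin,max [-83.8  84.4]
  x 0.015 ymin,max [-82.8  84.1]
top cover z 81.3 y at x=.06-.09 [-84.8  78.7] x at y~.06 [38.9 49.5]
scene plate n 3876 z [73.  76.5 80.9]
  y 0.03 xmin,max [-55.9 125.4]
  y 0.05 xmin,max [-28.6 125.9]
  y -0.05 xmin,max [-81.7 127.1]
  y -0.03 xmin,max [-80.8 125. ]
  y 0.065 xmin,max [-27.4 128.5]
  x -0.06 ymin,max [-83.7  35.9]
  x -0.04 ymin,max [-84.6  34.7]
  x -0.02 ymin,max [-84.2  79.3]
  x 0.0 ymin,max [-84.4  78.8]
  x 0.015 ymin,max [-84.8  78.5]
scene cover z 79.7 y at x=.06-.09 [-85.1  86.3] x at y~.06 [ 41.3 184.4]
```

View pics/s5.png

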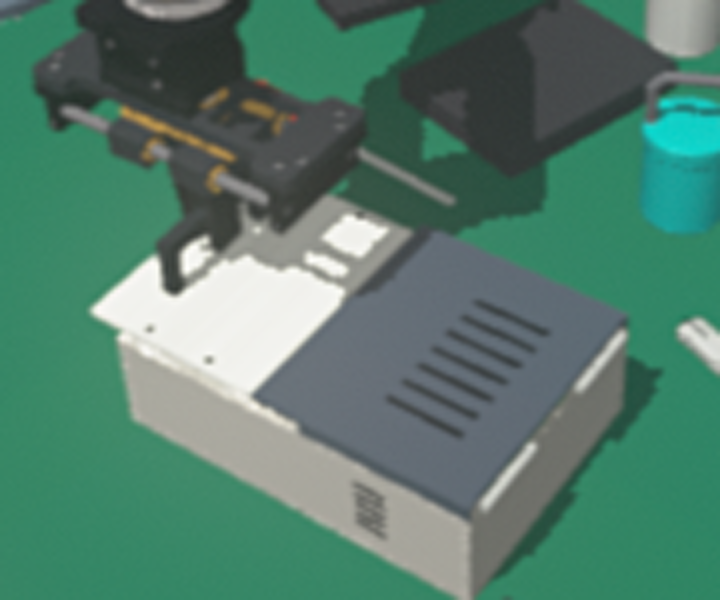

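The scene picture shows the plate flat and level, with its far edge just in front of the lip (crop (300,330)) and below the cover top. I slide it in along chassis x in steps and watch the force.

```bash

python3 -m pendant '[{"jaw":0,"linear":[0,0.3,0],"twist":0},{"jaw":0,"linear":[0,0.3,0],"twist":0},{"jaw":0,"linear":[0,0,0],"twist":0},{"jaw":0,"linear":[0,0,0],"twist":0}]' | egrep 'posi|ft'
python3 -m pendant '[{"jaw":0,"linear":[0,0.3,0],"twist":0},{"jaw":0,"linear":[0,0.3,0],"twist":0},{"jaw":0,"linear":[0,0,0],"twist":0},{"jaw":0,"linear":[0,0,0],"twist":0}]'| egrep 'posi|rot|ft'
```

```text
position: [0.5046, -0.1716, 0.1059]
ft_force: [-3.3, -1.1, 5.1]
position: [0.5104, -0.1708, 0.1059]
tool_rot: [0.663, 0.748, -0.0, -0.001]
ft_force: [-2.7, 0.3, 4.8]
```

```bash

python3 -m pendant '[{"jaw":0,"linear":[0,0.3,0],"twist":0},{"jaw":0,"linear":[0,0.3,0],"twist":0},{"jaw":0,"linear":[0,0.3,0],"twist":0},{"jaw":0,"linear":[0,0,0],"twist":0},{"jaw":0,"linear":[0,0,0],"twist":0}]' | egrep 'posi|ft'
python3 - <<'E'
from go import *
for n in("scene","top","wrist"): get(n)
from fit import *
q=fr(robot.get_obs()["position"]);print("tcp chassis",q*1000,"far edge",(q[0]+.09)*1000)
E
python3 rel.py .0755 | grep -A5 -E "wrist|top"
python3 - <<'E'
from go import *
s=dict(np.load("scene.npz"))["color"]; w=dict(np.load("wrist.npz"))["color"]
cv2.imwrite("pics/s6.png",np.hstack([cv2.resize(s[190:340,170:350],(360,300)),cv2.resize(w,(400,300))]))
E
```

```text
position: [0.5192, -0.1697, 0.106]
ft_force: [-2.8, 0.0, 5.8]
tcp chassis [-35.90359239  -0.58138997 105.97791161] far edge 54.09640761127987
wrist plate n 39209 z [74.4 76.  81.1]
  y 0.03 xmin,max [-65.7 126.1]
  y 0.05 xmin,max [-65.6 125.9]
  y -0.05 xmin,max [-43.4 108.9]
  y 0.065 xmin,max [-65.7 126.8]
  x -0.06 ymin,max [-3.  82.8]
--
wrist cover z 80.8 y at x=.06-.09 [ 3.5 83.7] x at y~.06 [37.4 69.1]
top plate n 1942 z [73.8 79.8 83.7]
  y 0.03 xmin,max [  0.3 127.4]
  y 0.05 xmin,max [-35.4 127.7]
  y -0.05 xmin,max [ 35.8 129.6]
  y -0.03 xmin,max [ 72.4 128.4]
  y 0.065 xmin,max [-56.3 128.8]
--
top cover z 81.6 y at x=.06-.09 [-84.2  85.1] x at y~.06 [41.7 69.4]
scene plate n 3339 z [72.4 76.6 80.9]
  y 0.03 xmin,max [-36.4 120.5]
  y 0.05 xmin,max [ -5.9 127.4]
  y -0.05 xmin,max [-62.6 127.3]
  y -0.03 xmin,max [-62.6 124.5]
```

View pics/s6.png

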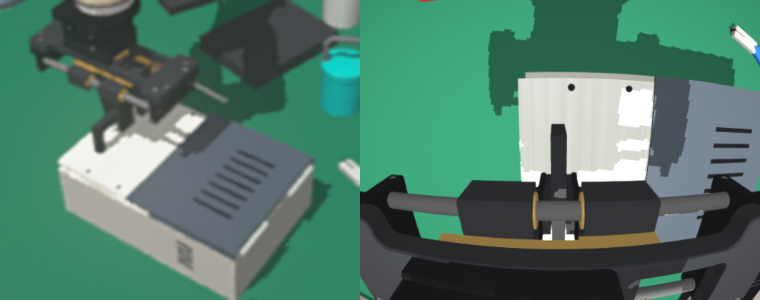

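The plate is under the lip with the cover still flat (scene half, crop (220,170)). The far edge is at about 54 mm, so I advance 5 mm more, then press down.

```bash

python3 -m pendant '[{"jaw":0,"linear":[0,0.25,0],"twist":0},{"jaw":0,"linear":[0,0.25,0],"twist":0},{"jaw":0,"linear":[0,0,0],"twist":0},{"jaw":0,"linear":[0,0,0],"twist":0}]' | egrep 'posi|ft'
python3 -m pendant '[{"jaw":0,"linear":[0,0,0.1],"twist":0},{"jaw":0,"linear":[0,0,0],"twist":0},{"jaw":0,"linear":[0,0,0],"twist":0}]' | egrep 'posi|ft'
python3 -m pendant '[{"jaw":0,"linear":[0,0,0.1],"twist":0},{"jaw":0,"linear":[0,0,0],"twist":0},{"jaw":0,"linear":[0,0,0],"twist":0}]' | egrep 'posi|ft'
```

```text
position: [0.5239, -0.1691, 0.106]
ft_force: [-3.8, -0.1, 6.2]
position: [0.5237, -0.1691, 0.1053]
ft_force: [-4.3, -0.8, 8.6]
position: [0.5234, -0.1691, 0.1047]
ft_force: [-5.8, -0.2, 11.7]
```

```bash

python3 -m pendant '[{"jaw":0,"linear":[0,0,0.1],"twist":0},{"jaw":0,"linear":[0,0,0],"twist":0},{"jaw":0,"linear":[0,0,0],"twist":0}]' | egrep 'posi|ft'
python3 -m pendant '[{"jaw":0,"linear":[0,0,0.1],"twist":0},{"jaw":0,"linear":[0,0,0],"twist":0},{"jaw":0,"linear":[0,0,0],"twist":0}]' | egrep 'posi|rot|ft'
```

```text
position: [0.5233, -0.1692, 0.1044]
ft_force: [-7.0, 0.9, 15.3]
position: [0.5233, -0.1691, 0.1044]
tool_rot: [0.663, 0.749, -0.001, -0.001]
ft_force: [-9.3, 0.8, 23.1]
```

It has bottomed at z 0.1044 with about 25 N. Final check on levelness, cover and bystanders.

```bash
python3 - <<'E'
from go import *
from fit import *
todo(.5233,-.1691,.1044,6.85)
w=get("wrist");s=get("scene");t=get("top")
q=fr(wcloud(w));H=cv2.cvtColor(w["color"],cv2.COLOR_BGR2HSV)
x,y,z=np.moveaxis(q,-1,0)
def pl(m,n):
    A=np.c_[x[m],y[m],np.ones(m.sum())];k=np.linalg.lstsq(A,z[m],rcond=None)[0];print(n,m.sum(),"slope",np.round(k[:2],4),"z0",round(np.median(z[m])*1000,1))
lt=(H[...,1]<60)&(H[...,2]>110)
pl(lt&(x>-.055)&(x<.03)&(y>.01)&(y<.075)&(abs(z-.074)<.006),"plate")
pl((x>.05)&(x<.12)&(y>.02)&(y<.08)&(abs(z-.0805)<.006),"cover")
m=lt&(abs(z-.074)<.006)&(y>.03)&(y<.07)&(x<0);print("tail x",np.percentile(x[m],1))
S=fr(cloud(s));m=(abs(S[...,2]-.0805)<.008)&(S[...,0]>.06)&(S[...,0]<.18)&(abs(S[...,1])<.08)
A=np.c_[S[m][:,:2],np.ones(m.sum())];print("scene cover slope",np.linalg.lstsq(A,S[m][:,2],rcond=None)[0])
cv2.imwrite("pics/f.png",np.hstack([cv2.resize(s["color"],(400,300)),cv2.resize(t["color"],(400,300))]))
E
```

```text
t 17.28 pos [ 0.5233 -0.1691  0.1044] yawy 6.94 tilt 0.18 todo cm [ 0. -0. -0.] twist 0.09 F [-9.3  0.8 23.1] w 0.0087 gf 55.0 q6 -0.63
plate 15556 slope [ 0.     -0.0002] z0 74.3
cover 8921 slope [ 0.0009 -0.0006] z0 80.8
tail x -0.061844669548626496
scene cover slope [0.0010741  0.00023321 0.07982381]
```

View pics/f.png

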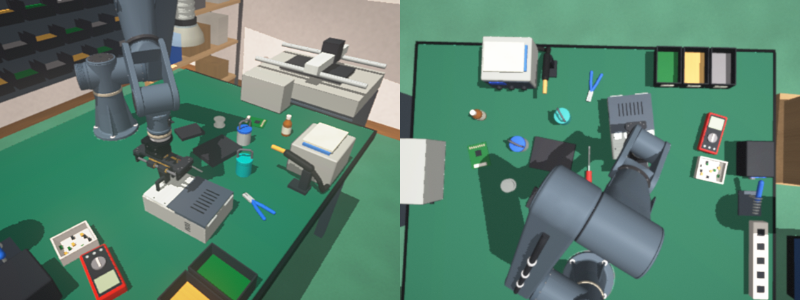

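The plate is flat (slope below 0.001), the cover is shut, the tail is at about -62 mm so the far edge is at about 58 mm, the canister stands upright at (517,143), and the other things are in place. Handing in.

```bash
python3 -c "
from rig import robot
print(robot.hand_in())"
```

```text
the job is handed in; nothing more can be done
None
```

The job is handed in at about 17 s of the 58 s allowed (hand-in returned no verdict): the canister stands upright and released beside the pad, and the plate measured flat and centred with its far edge about 18 mm under the shut rear cover's lip, still gripped and pressed down with about 25 N.

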